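Load the tow-ball caddy, cover the tub and snap its catch

TASK

Tidy the towing parts: push every steel collar on the counter down onto a pin of the caddy, one to a pin, past the sprung balls until it clicks home on the plate, and put every tow ball that stands on the counter into the tub (those already in boxes stay there). Only when all of these are stowed, set the lid on the tub so that it sits down in the rim, level, and last of all press the catch beside the tub down until it snaps and stays down. Leave the carton, the shackle and the drawbar where they are.

Things in the scene. Friction and masses are not known exactly. Their poses are not given: they have to be found in the camera images.
- collar0_mid (a point): Plain steel spacer collar, a short thick tube: outer diameter 50 mm, bore 28 mm, 45 mm tall, 120 g, standing on the counter. The point is its centre, 22.5 mm above its underside; z is the bore axis. All collars are alike and either end may go down. May be absent.
- pin0 (a point): Foot of one of the caddy's four upright steel pins: on its axis, on the plate's top, 20 mm above the counter, where a collar's underside sits when home. Pin 24 mm thick, 76 mm tall above the plate, the top 16 mm tapering to 8 mm. Two opposed sprung balls stand out 4.5 mm, centred 51.5 mm above the plate (see caddy).
- collar1_mid (a point): Plain steel spacer collar, a short thick tube: outer diameter 50 mm, bore 28 mm, 45 mm tall, 120 g, standing on the counter. The point is its centre, 22.5 mm above its underside; z is the bore axis. All collars are alike and either end may go down. May be absent.
- pin1 (a point): Foot of one of the caddy's four upright steel pins: on its axis, on the plate's top, 20 mm above the counter, where a collar's underside sits when home. Pin 24 mm thick, 76 mm tall above the plate, the top 16 mm tapering to 8 mm. Two opposed sprung balls stand out 4.5 mm, centred 51.5 mm above the plate (see caddy).
- collar2_mid (a point): Plain steel spacer collar, a short thick tube: outer diameter 50 mm, bore 28 mm, 45 mm tall, 120 g, standing on the counter. The point is its centre, 22.5 mm above its underside; z is the bore axis. All collars are alike and either end may go down. May be absent.
- pin2 (a point): Foot of one of the caddy's four upright steel pins: on its axis, on the plate's top, 20 mm above the counter, where a collar's underside sits when home. Pin 24 mm thick, 76 mm tall above the plate, the top 16 mm tapering to 8 mm. Two opposed sprung balls stand out 4.5 mm, centred 51.5 mm above the plate (see caddy).
- collar3_mid (a point): Plain steel spacer collar, a short thick tube: outer diameter 50 mm, bore 28 mm, 45 mm tall, 120 g, standing on the counter. The point is its centre, 22.5 mm above its underside; z is the bore axis. All collars are alike and either end may go down. May be absent.
- pin3 (a point): Foot of one of the caddy's four upright steel pins: on its axis, on the plate's top, 20 mm above the counter, where a collar's underside sits when home. Pin 24 mm thick, 76 mm tall above the plate, the top 16 mm tapering to 8 mm. Two opposed sprung balls stand out 4.5 mm, centred 51.5 mm above the plate (see caddy).
- ball0_centre (a point): Chromed tow ball: 50 mm ball on a 28 mm neck and a round 48 mm foot, 63 mm tall in all, about 0.45 kg, standing on its foot. The point is the centre of the 50 mm ball, 38 mm above the underside of the foot when upright. May be absent.
- ball1_centre (a point): Chromed tow ball: 50 mm ball on a 28 mm neck and a round 48 mm foot, 63 mm tall in all, about 0.45 kg, standing on its foot. The point is the centre of the 50 mm ball, 38 mm above the underside of the foot when upright. May be absent.
- caddy: Fixed dark steel plate, 84 x 330 x 20 mm, carrying the pins in a row along its y axis, 85 mm apart. Origin under its middle. Each pin's sprung balls give under 4 to 9 N sideways: a collar must be pushed down, with a peak of about 15 to 22 N, past them and on until they spring out above its top; let go half way it sticks there.
- lid: Loose round aluminium lid of the tub, lying on the counter. Origin: centre of its underside. From below: a hollow locating ring of 148 mm outer diameter, 8 mm high, then the plate 182 mm diameter and 6 mm thick, then a black knob. About 0.3 kg. Seated on the tub, its origin is 8 mm below the rim.
- lid_knob (a point): Middle of the lid's upright round black knob (32 mm diameter, from 14 to 54 mm above the lid's origin); the point is 36 mm above the origin.
- tub_rim (a point): Centre of the mouth of the grey steel tub, fixed to the counter, at rim height, 73 mm above the counter. Outer diameter 170 mm, inner 160 mm.
- tub_floor (a point): Centre of the tub's inner floor, 5 mm above the counter.
- catch_top (a point): Middle of the top face of the black 36 x 46 mm pad of the snap catch, on a bright metal block on the tub's foot plate, 124 mm from the tub's centre. At the start its top is 63 mm above the counter.
- catch (a joint): How far the catch's pad is pressed down, m: 0 open, 0.010 fully down and locked. An over-centre spring resists with a peak of about 8 N in the first 1 to 3 mm; from 4 to 5 mm on it snaps down by itself and stays down.
- carton: Bystander: open cardboard carton, 120 x 160 x 100 mm, origin under its middle. Leave alone.
- shackle: Bystander: dark bow shackle, about 95 x 100 mm and 20 mm high, origin near its middle. Leave alone.
- drawbar: Bystander: dark square steel drawbar, about 50 x 210 x 50 mm, origin under its middle. Leave alone.
Not all that is in view belongs to the job. Leave any red or yellow look-alike of the part that bears tub_rim alone.

How it is judged (in metres and radians):
On the way, in this order (a step that is already met when the one before it is completed fails the run):
1. all collars are home on pins and all tow balls are in the tub (((horizontal distance between collar0_mid and pin0 below 0.005 m and z of collar0_mid in the frame of pin0 between 0.0195 and 0.0255 m and angle between the z axis of collar0_mid and the z axis of pin0, either way round below 0.08 rad) or (horizontal distance between collar0_mid and pin1 below 0.005 m and z of collar0_mid in the frame of pin1 between 0.0195 and 0.0255 m and angle between the z axis of collar0_mid and the z axis of pin1, either way round below 0.08 rad) or (horizontal distance between collar0_mid and pin2 below 0.005 m and z of collar0_mid in the frame of pin2 between 0.0195 and 0.0255 m and angle between the z axis of collar0_mid and the z axis of pin2, either way round below 0.08 rad) or (horizontal distance between collar0_mid and pin3 below 0.005 m and z of collar0_mid in the frame of pin3 between 0.0195 and 0.0255 m and angle between the z axis of collar0_mid and the z axis of pin3, either way round below 0.08 rad)) and ((horizontal distance between collar1_mid and pin0 below 0.005 m and z of collar1_mid in the frame of pin0 between 0.0195 and 0.0255 m and angle between the z axis of collar1_mid and the z axis of pin0, either way round below 0.08 rad) or (horizontal distance between collar1_mid and pin1 below 0.005 m and z of collar1_mid in the frame of pin1 between 0.0195 and 0.0255 m and angle between the z axis of collar1_mid and the z axis of pin1, either way round below 0.08 rad) or (horizontal distance between collar1_mid and pin2 below 0.005 m and z of collar1_mid in the frame of pin2 between 0.0195 and 0.0255 m and angle between the z axis of collar1_mid and the z axis of pin2, either way round below 0.08 rad) or (horizontal distance between collar1_mid and pin3 below 0.005 m and z of collar1_mid in the frame of pin3 between 0.0195 and 0.0255 m and angle between the z axis of collar1_mid and the z axis of pin3, either way round below 0.08 rad)) and ((horizontal distance between collar2_mid and pin0 below 0.005 m and z of collar2_mid in the frame of pin0 between 0.0195 and 0.0255 m and angle between the z axis of collar2_mid and the z axis of pin0, either way round below 0.08 rad) or (horizontal distance between collar2_mid and pin1 below 0.005 m and z of collar2_mid in the frame of pin1 between 0.0195 and 0.0255 m and angle between the z axis of collar2_mid and the z axis of pin1, either way round below 0.08 rad) or (horizontal distance between collar2_mid and pin2 below 0.005 m and z of collar2_mid in the frame of pin2 between 0.0195 and 0.0255 m and angle between the z axis of collar2_mid and the z axis of pin2, either way round below 0.08 rad) or (horizontal distance between collar2_mid and pin3 below 0.005 m and z of collar2_mid in the frame of pin3 between 0.0195 and 0.0255 m and angle between the z axis of collar2_mid and the z axis of pin3, either way round below 0.08 rad)) and ((horizontal distance between collar3_mid and pin0 below 0.005 m and z of collar3_mid in the frame of pin0 between 0.0195 and 0.0255 m and angle between the z axis of collar3_mid and the z axis of pin0, either way round below 0.08 rad) or (horizontal distance between collar3_mid and pin1 below 0.005 m and z of collar3_mid in the frame of pin1 between 0.0195 and 0.0255 m and angle between the z axis of collar3_mid and the z axis of pin1, either way round below 0.08 rad) or (horizontal distance between collar3_mid and pin2 below 0.005 m and z of collar3_mid in the frame of pin2 between 0.0195 and 0.0255 m and angle between the z axis of collar3_mid and the z axis of pin2, either way round below 0.08 rad) or (horizontal distance between collar3_mid and pin3 below 0.005 m and z of collar3_mid in the frame of pin3 between 0.0195 and 0.0255 m and angle between the z axis of collar3_mid and the z axis of pin3, either way round below 0.08 rad)) and horizontal distance between each of ball0_centre, ball1_centre and tub_rim below 0.058 m and z of each of ball0_centre, ball1_centre in the frame of tub_floor below 0.05 m), for 0.2 s.
2. then the lid is seated level on the tub (horizontal distance between lid and tub_rim below 0.01 m and z of lid in the frame of tub_rim between -0.011 and -0.005 m and angle between lid's own z axis and vertical below 0.035 rad), for 0.3 s.
3. then the catch is pressed till it snaps down (value of joint catch above 0.008 m), for 0.2 s.
At the end, for the whole second after the job is handed in: Every collar present is upright on a pin with its underside within 3 mm of the caddy plate (past the sprung balls); every tow ball present lies in the tub; the lid sits centred (10 mm) and level (2 degrees) with its locating ring inside the rim; the catch is down (over 8 mm); the lid at rest (all of step 1 and all of step 2 and value of joint catch above 0.008 m and linear speed of lid below 0.02 m/s); the robot touches nothing.
It fails at once if the carton is moved by more than 30 mm (distance of carton from where it was at the start of the episode above 0.03 m).
It fails at once if the shackle is moved by more than 30 mm (distance of shackle from where it was at the start of the episode above 0.03 m).
It fails at once if the drawbar is moved by more than 30 mm (distance of drawbar from where it was at the start of the episode above 0.03 m).
Of collar0, collar1, collar2, collar3 only 3 to 4 are there at a start; the rules pass over those that are not, and their reading is None.
Of ball0, ball1 only 1 to 2 are there at a start; the rules pass over those that are not, and their reading is None.
At some moment in a run one of collar0, collar1, collar2, collar3, ball0, ball1, lid may be knocked a few centimetres aside while the robot is not near it.
It also fails if it takes over 210 s, if anything falls off the work surface, if the arm or the gripper's body presses on something with over 40 N, if the wrist force passes 120 N, or if a joint passes its speed limit or range.

ROBOT

A 6-joint arm with a two-finger parallel gripper is mounted at the origin on the work surface. World frame = base frame: x ahead of the robot, y to its left, z up, the work surface at z = 0. Lengths are in mm, angles in degrees, forces in N, time in s.
With the tool pointing down it reaches from about 350 to 850 mm from the base axis. Payload 8.1 kg.
Tool frame: the origin (TCP) lies at the very end of the fingers, on their centre line; the grasp point (between the pads) lies 19 mm behind it; z points along the fingers, y is the direction in which the jaws open and shut (so a half turn about z gives the same grasp; the last joint's range is limited). The gripper opens to 85 mm and grips with 20 to 120 N. Pads are 22 mm wide; open, the fingers measure 114 mm over their backs; the gripper's body (76 mm by 85 mm) begins 54 mm behind the grasp point. The pads swing forward as they close: fully open they stand 13 mm farther back than shut.
Start: joints at [62.258, 7.471, 85.268, -0, 87.261, -4.893], TCP at [232.967, 552.93, 231.292] pointing down, gripper open.
Joint ranges: [-169.43, 169.43], [-51.17, 129.36], [1.28, 143.12], [-76.62, 256.62], [0, 156.53], [-152.29, 152.29]. Speed limits (degrees/s): [136.94, 136.94, 159.86, 180, 180, 180].

INTERFACE

Orientations are given as [roll, pitch, yaw] about the fixed x, y, z axes, in that order (R = Rz(yaw) Ry(pitch) Rx(roll)).
In Python, from bench import r, eyes gives the robot as it stands. The module is installed in compiled form; this text tells all that it offers.
- The arm moves only by the tool play_rows, never from a script. Its argument "deltas" is a list of rows, each a list of 3 entries, a list of its own where there are three numbers: the shift along the tool's x, y, z in m, then the turn, a rotation vector about the tool's x, y, z in rad, then the closure, from 0 (fully open) to 1 (shut). A call has 1 to 8 rows; each row shifts and turns the pose as measured when the row begins, along the tool's axes as they then stand; what a row does not reach is not made up. A row lasts 1/8 s, in which the tool goes at most 62.5 mm and 10.7 degrees, less where a joint would pass 70% of its speed; a pose out of reach is approached as far as the arm can. A call with a gripper value outside its range is refused whole. The fingers move at their own pace and stop on an object; "force" is the grip in N (left out, the last holds). Time passes only in rows, so rows that do not move let the fingers close. It gives the time, the measured TCP pose, the force and the opening at its end, in the units of the state.
- r.sense(): the state, without advancing time (a new reading comes with each control period).
- eyes.snapshot(name): name is "scene" or "top"; returns the picture (400x640x3 uint8, red, green, blue); there is no depth.
- eyes.get_calibration(name): a dict with "mtx" (3x3 intrinsics, pixels), "R" (3x3) and "t" (3): a world point X has camera coordinates R X + t. Camera axes: x right, y down, z forward; pixel columns grow to the right and rows downward; lengths in mm; the calibration is good to about 2 mm. A picture is of the moment at which its call begins. get_calibration takes no time and is no camera call.
- r.hand_in(): hands the job in, once; it reports no verdict.
The state is a dict: "time": time; "joint_pos": joint angles; "qd": joint speeds; "joint_efforts": joint torques, N m; "tool_pos": TCP position; "tcp_rot": TCP orientation; "ft_force": force on the tool from outside, world axes, zero at the start; "wrist_torque": the same for the moment, N m; "finger_gap": finger opening in mm.
Only numpy, scipy, OpenCV 4.12 (cv2) and the standard library are available. Lean on these libraries where they do the work, as an engineer would, in place of code of your own. Each camera call takes 0.05 s, during which the arm holds its last target. There are 200 camera calls.

## Working session

There is one attempt and no reset: what is moved stays moved. The work goes in short steps, Python scripts to look and compute and a tool call to move; the robot and the scene stay as the last step left them, time stands still between calls to the robot, and variables do not carry over. Pictures are saved under pics/ and viewed, about 12 in all and at most 16, crops included, and the job is handed in when it is done.

Besides the shell and the picture viewer there is one more tool, called after "Call:" as a command line: name --argument value ..., lists and objects as JSON in quotes. play_rows: Moves the arm, as the interface text tells. Its arguments: {"type":"object","properties":{"deltas":{"type":"array"},"force":{"type":"number"}},"required":["deltas"]}

```bash
mkdir -p pics; cat > h.py <<'E'
import numpy as np, cv2
from bench import r, eyes
def snap(name,f,crop=None,k=1):
    im=eyes.snapshot(name)
    cv2.imwrite('pics/raw_'+f,im[:,:,::-1])
    if crop: im=im[crop[1]:crop[3],crop[0]:crop[2]]
    im=cv2.resize(im,None,fx=k,fy=k,interpolation=cv2.INTER_CUBIC)
    cv2.imwrite('pics/'+f,im[:,:,::-1])
def px2w(name,u,v,z):
    c=eyes.get_calibration(name);K,R,t=[np.array(c[k],float) for k in('mtx','R','t')]
    d=R.T@np.linalg.solve(K,[u,v,1.]);o=-R.T@t.ravel()
    return o+d*(z-o[2])/d[2]
def w2px(name,X):
    c=eyes.get_calibration(name);K,R,t=[np.array(c[k],float) for k in('mtx','R','t')]
    p=K@(R@np.array(X,float)+t.ravel());return p[:2]/p[2]
E
python3 - <<'E'
from h import *
snap('top','top0.png',k=1.25);snap('scene','sc0.png',k=1.25)
for n in('top','scene'):
    c=eyes.get_calibration(n);print(n,np.array(c['mtx']).round(1).tolist(),(-np.array(c['R']).T@np.array(c['t']).ravel()).round(),np.array(c['R']).round(2).tolist())
print(r.sense())
E
```

```text
top [[511.3, 0.0, 331.5], [0.0, 511.3, 206.3], [0.0, 0.0, 1.0]] [ 233.  117. 1494.] [[0.01, -1.0, -0.01], [-0.99, -0.01, -0.17], [0.17, 0.01, -0.99]]
scene [[400.7, 0.0, 320.2], [0.0, 400.7, 200.9], [0.0, 0.0, 1.0]] [1224.  579.  915.] [[-0.53, 0.85, 0.02], [0.58, 0.38, -0.72], [-0.62, -0.37, -0.7]]
{'time': 0.1, 'joint_pos': array([ 6.22601160e+01,  7.51134582e+00,  8.53242793e+01,  4.02959342e-04,
        8.72582672e+01, -4.89472306e+00]), 'qd': array([-0.01047033, -0.02107222, -0.14672022, -0.00454103, -0.02886826,
       -0.03855954]), 'joint_efforts': array([ 1.05929805e-03, -5.70950317e+01, -5.01939547e+01, -1.85539634e-04,
        8.05773394e-03,  1.22273004e-04]), 'tool_pos': array([232.71288378, 552.5086499 , 230.33152804]), 'tcp_rot': array([-1.79906484e+02, -8.41237866e-03,  1.57154813e+02]), 'ft_force': array([-0.59758297, -0.01614324, -0.45361096]), 'wrist_torque': array([ 0.02484044, -0.01969683,  0.02119348]), 'finger_gap': 85.39100519547827}
```

View pics/top0.png

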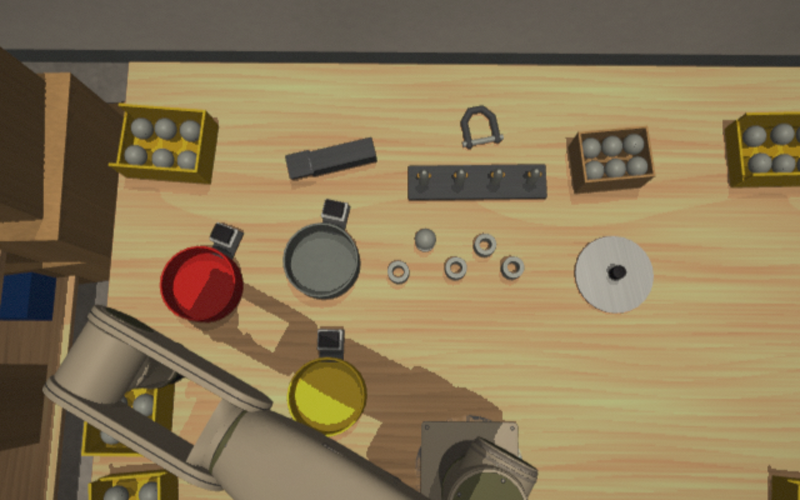

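View pics/sc0.png

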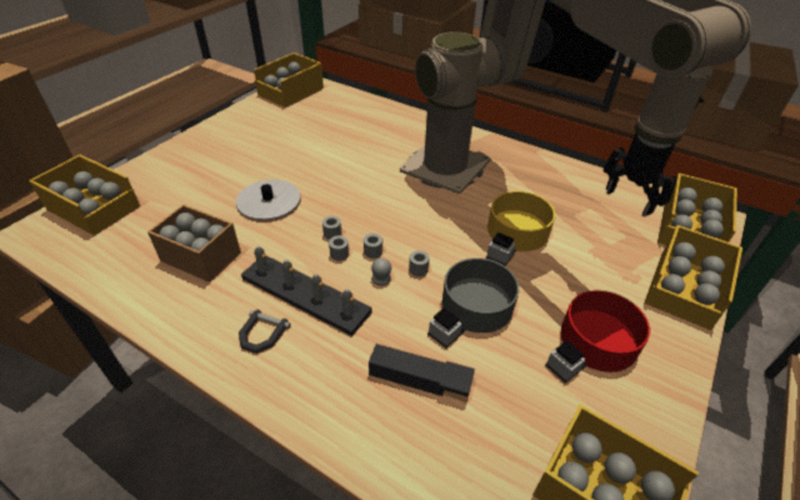

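The overview shows one standing tow ball at top (425,239) and four collars at (398,271), (455,267), (484,244) and (512,267). The grey tub is at (321,260) with its catch at (335,211). The caddy pins run from (424,175) to (533,175), and the lid is at (614,273).

Look-alikes: the red tub (201,283), the yellow tub (328,395), and the balls in the boxes and the carton. I choose the grey tub and the lone ball. Next is one close crop to check.

```bash
python3 - <<'E'
from h import *
im=cv2.imread('pics/raw_top0.png')
def crop(x0,y0,x1,y1,k): return cv2.resize(im[y0:y1,x0:x1],None,fx=k,fy=k,interpolation=cv2.INTER_CUBIC)
cv2.imwrite('pics/c1.png',crop(220,120,450,245,3.47))
E
```

```text
(no output)
```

View pics/c1.png

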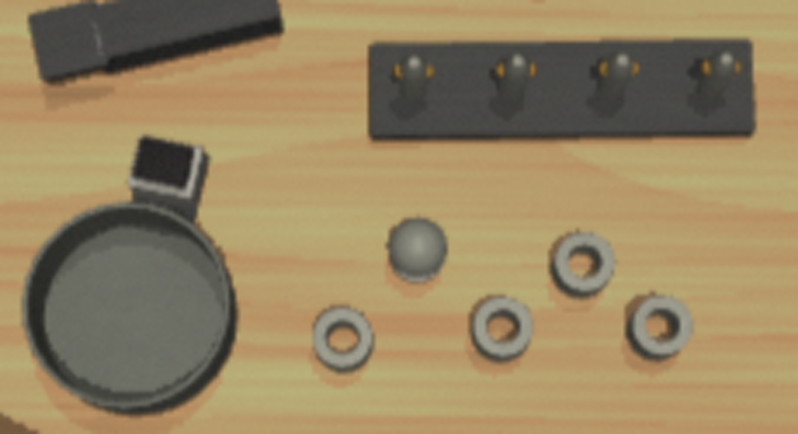

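The crop confirms it: grey tub, catch pad at (166,161), ball at (417,249), four open-bored collars, and four bare pins with orange sprung balls.

```bash
python3 - <<'E'
from h import *
k=3.47
f=lambda p:(220+(p[0]+.5)/k-.5,120+(p[1]+.5)/k-.5)
P={}
for n,ps,z in [('pintip',[(414,62),(517,62),(621,61),(725,61)],95),('balls',[(413.5,71.5),(516,71),(618,69),(720,68)],71.5),('plate',[(370,43),(752,40),(755,133),(370,137)],20),
 ('col',[(342,337),(500,326),(582,262),(660,324)],45),('ball',[(417,249)],38),('rim',[(130,305)],73),('catch',[(166,161)],63)]:
    for p in ps:
        w=px2w('top',*f(p),z); print(n,p,w.round(1), 'scene px x1.25', (w2px('scene',w)*1.25).round(0))
w=px2w('top',614/1.25,273/1.25,14);print('lid',w.round(1),px2w('top',617/1.25,272/1.25,54).round(1))
im=cv2.imread('pics/raw_sc0.png')[160:280,180:430]
cv2.imwrite('pics/c2.png',cv2.resize(im,None,fx=3.2,fy=3.2,interpolation=cv2.INTER_CUBIC))
E
```

```text
pintip (414, 62) [665.3 108.7  95. ] scene px x1.25 [345. 290.]
pintip (517, 62) [666.   24.5  95. ] scene px x1.25 [315. 275.]
pintip (621, 61) [667.6 -60.4  95. ] scene px x1.25 [285. 260.]
pintip (725, 61) [ 668.3 -145.3   95. ] scene px x1.25 [258. 246.]
balls (413.5, 71.5) [664.3 108.9  71.5] scene px x1.25 [346. 297.]
balls (516, 71) [665.5  23.8  71.5] scene px x1.25 [316. 281.]
balls (618, 69) [668.  -60.8  71.5] scene px x1.25 [286. 267.]
balls (720, 68) [ 669.6 -145.4   71.5] scene px x1.25 [259. 254.]
plate (370, 43) [705.1 146.4  20. ] scene px x1.25 [350. 331.]
plate (752, 40) [ 710.7 -183.    20. ] scene px x1.25 [239. 273.]
plate (755, 133) [ 628.1 -183.7   20. ] scene px x1.25 [263. 253.]
plate (370, 137) [621.5 145.4  20. ] scene px x1.25 [371. 306.]
col (342, 337) [444.8 165.9  45. ] scene px x1.25 [419. 257.]
col (500, 326) [455.2  35.6  45. ] scene px x1.25 [373. 239.]
col (582, 262) [509.7 -32.5  45. ] scene px x1.25 [338. 242.]
col (660, 324) [458.2 -96.4  45. ] scene px x1.25 [331. 221.]
ball (417, 249) [520.7 104.5  38. ] scene px x1.25 [381. 267.]
rim (130, 305) [465.2 337.6  73. ] scene px x1.25 [479. 282.]
catch (166, 161) [588.2 313.5  63. ] scene px x1.25 [444. 316.]
lid [ 449.4 -337.9   14. ] [ 445.9 -332.5   54. ]
```

View pics/c2.png

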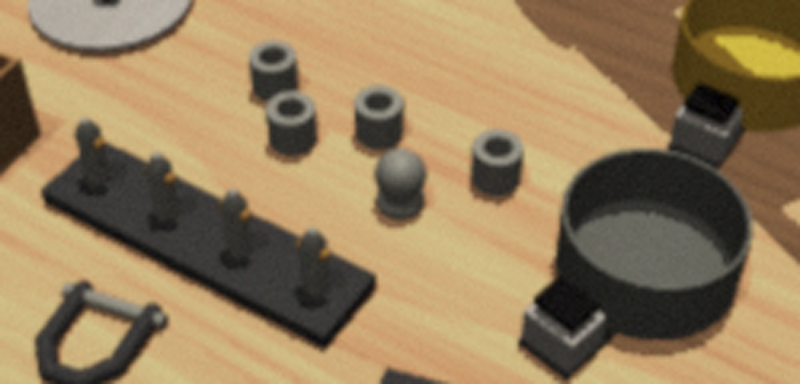

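Heights, sizes and pitches all agree: pin pitch is about 85 mm, catch to tub is 125 mm, and the scene view matches. I turn the tool to yaw 90 first, so the jaws open along x.

Call:
play_rows --deltas '[[[0,0,0],[0,0,0.18],0],[[0,0,0],[0,0,0.18],0],[[0,0,0],[0,0,0.18],0],[[0,0,0],[0,0,0.18],0],[[0,0,0],[0,0,0.18],0],[[0,0,0],[0,0,0.18],0],[[0,0,0],[0,0,0.1],0],[[0,0,0],[0,0,0],0]]' --force 60

```text
time: 1.1
tool_pos: [231.4, 550.0, 225.2]
tcp_rot: [-179.7, 0.6, 87.4]
ft_force: [-1.0, -0.8, -0.1]
finger_gap: 85.5
```

Call:
play_rows --deltas '[[[0,0,0],[0,0,-0.04],0],[[-0.05,0.032,0],[0,0,0],0],[[-0.05,0.032,0],[0,0,0],0],[[-0.05,0.032,0],[0,0,0],0],[[-0.05,0.032,0],[0,0,0],0],[[-0.05,0.032,0],[0,0,0],0],[[-0.05,0.032,0],[0,0,0],0],[[-0.05,0.032,0],[0,0,0],0]]'

```text
time: 2.1
tool_pos: [461.8, 194.5, 225.3]
tcp_rot: [-179.7, 0.6, 91.6]
ft_force: [0.5, 0.4, -0.1]
finger_gap: 85.6
```

Call:
play_rows --deltas '[[[-0.045,0.028,0],[0,0,0.03],0],[[-0.045,0.028,0],[0,0,0],0],[[0,0,0.04],[0,0,0],0],[[0,0,0.04],[0,0,0],0],[[0,0,0.03],[0,0,0],0],[[0,0,0.02],[0,0,0],0],[[0,0,0],[0,0,0],0],[[0,0,0],[0,0,0],0]]'

```text
time: 3.1
tool_pos: [522.1, 94.8, 92.8]
tcp_rot: [-179.7, 0.6, 90.6]
ft_force: [0.5, 0.5, 0.8]
finger_gap: 85.6
```

```bash
python3 - <<'E'
from h import *
snap('scene','s1.png',(180,100,430,280),3.2)
E
```

```text
(no output)
```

View pics/s1.png

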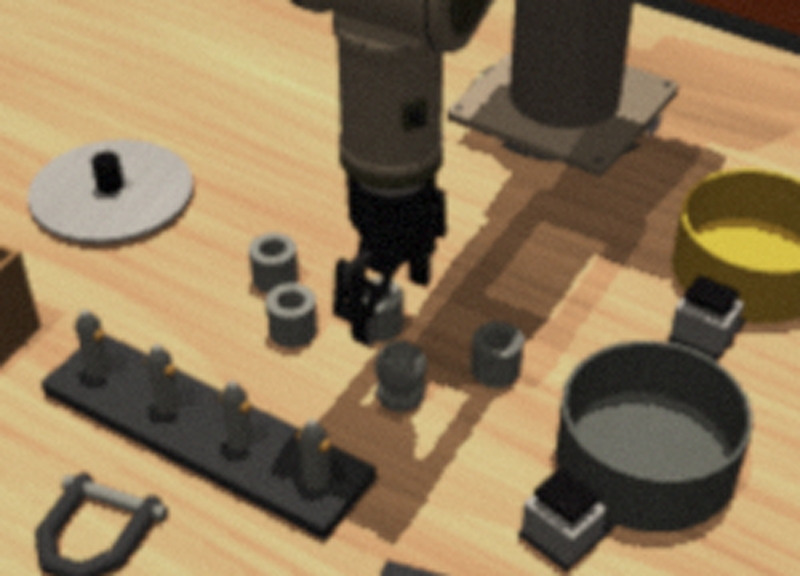

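The gripper is above the ball, and the ball is where it was measured (400,372). The gripper needs +9 mm in y, then to go down and grip.

Call:
play_rows --deltas '[[[0.009,-0.001,0],[0,0,0.01],0],[[0,0,0.03],[0,0,0],0],[[0,0,0.03],[0,0,0],0],[[0,0,0.01],[0,0,0],0],[[0,0,0],[0,0,0],0],[[0,0,0],[0,0,0],1],[[0,0,0],[0,0,0],1],[[0,0,0],[0,0,0],1]]'

```text
time: 4.15
tool_pos: [526.9, 106.8, 30.7]
tcp_rot: [179.5, 0.5, 90.0]
ft_force: [0.1, -0.3, -5.1]
finger_gap: 46.7
```

Too high on the ball (gap 46.7), so I reopen, go lower and regrip.

Call:
play_rows --deltas '[[[0,0,0],[0,0,0],0],[[0,0,0],[0,0,0],0],[[0,-0.005,0.012],[0,0,0],0],[[0,0,0.004],[0,0,0],0],[[0,0,0],[0,0,0],0],[[0,0,0],[0,0,0],1],[[0,0,0],[0,0,0],1],[[0,0,0],[0,0,0],1]]'

```text
time: 5.15
tool_pos: [524.4, 106.7, 15.6]
tcp_rot: [179.2, 0.5, 90.0]
ft_force: [-1.9, -0.4, 2.1]
finger_gap: 47.3
```

Call:
play_rows --deltas '[[[0,0,0],[0,0,0],1],[[0,0,0],[0,0,0],1],[[0,0,-0.01],[0,0,0],1],[[0,0,-0.03],[0,0,0],1],[[0,0,-0.04],[0,0,0],1],[[0,0,-0.04],[0,0,0],1],[[0,0,0],[0,0,0],1],[[0,0,0],[0,0,0],1]]'

```text
time: 6.15
tool_pos: [516.7, 107.3, 133.8]
tcp_rot: [180.0, 0.6, 90.0]
ft_force: [-0.4, -0.0, -5.7]
finger_gap: 47.2
```

Holding: the force shows 4.5 N extra weight. Moving to over the tub.

Call:
play_rows --deltas '[[[0.045,-0.01,0],[0,0,0],1],[[0.045,-0.01,0],[0,0,0],1],[[0.045,-0.01,0],[0,0,0],1],[[0.045,-0.01,0],[0,0,0],1],[[0.035,-0.009,0],[0,0,0],1],[[0,0,0],[0,0,0],1],[[0,0,0],[0,0,0],1]]'

```text
time: 7.02
tool_pos: [457.6, 323.6, 114.0]
tcp_rot: [-178.8, 1.2, 89.9]
ft_force: [-0.1, -0.1, -5.5]
finger_gap: 47.1
```

Call:
play_rows --deltas '[[[0.013,0.007,0],[-0.01,-0.01,0],1],[[0,0,0.02],[0,0,0],1],[[0,0,0.03],[0,0,0],1],[[0,0,0.02],[0,0,0],1],[[0,0,0.005],[0,0,0],1],[[0,0,0],[0,0,0],1]]'

```text
time: 7.78
tool_pos: [463.8, 330.2, 30.4]
tcp_rot: [-179.1, 2.0, 89.6]
ft_force: [-0.5, 0.4, -4.7]
finger_gap: 47.3
```

Call:
play_rows --deltas '[[[0.003,0.001,0.004],[-0.015,0.035,0],1],[[0.002,0,0.004],[0,0,0],1],[[0,0,0],[0,0,0],1],[[0,0,0],[0,0,0],1]]'

```text
time: 8.28
tool_pos: [466.9, 335.9, 24.8]
tcp_rot: [179.8, -0.1, 89.6]
ft_force: [-0.8, 0.2, -5.9]
finger_gap: 47.1
```

Call:
play_rows --deltas '[[[0,0,0.003],[0,0,0],1],[[0,0,0.002],[0,0,0],1],[[0,0,0],[0,0,0],1],[[0,0,0],[0,0,0],0],[[0,0,0],[0,0,0],0],[[0,0,0],[0,0,0],0],[[0,0,-0.02],[0,0,0],0],[[0,0,-0.04],[0,0,0],0]]'

```text
time: 9.28
tool_pos: [466.3, 335.9, 81.6]
tcp_rot: [179.9, -0.0, 89.6]
ft_force: [-0.2, 0.6, -0.2]
finger_gap: 85.3
```

Call:
play_rows --deltas '[[[0,0,-0.06],[0,0,0],0],[[-0.02,0,-0.04],[0,0,0],0],[[-0.04,-0.001,0],[0,0,0],0],[[-0.05,-0.006,0],[0,0,0],0],[[-0.05,-0.006,0],[0,0,0],0],[[0,0,0],[0,0,0],0],[[0,0,0],[0,0,0],0]]'

```text
time: 10.15
tool_pos: [456.5, 173.9, 202.0]
tcp_rot: [178.6, -0.5, 89.7]
ft_force: [0.4, 0.3, 0.4]
finger_gap: 85.4
```

```bash
python3 - <<'E'
from h import *
snap('top','t2.png',(220,100,450,260),3.47)
E
```

```text
(no output)
```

View pics/t2.png

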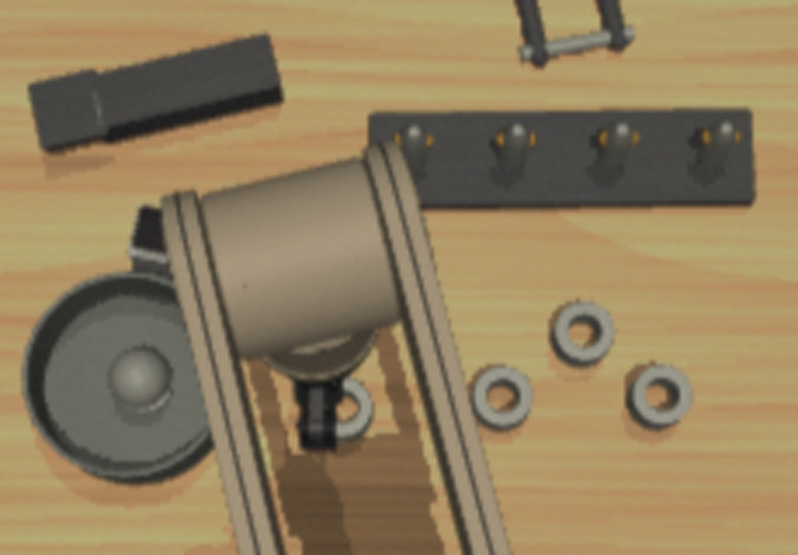

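The ball stands in the tub at (140,378). The collars have not moved: (342,407), (500,397), (582,333), (660,395). Next collar: (444.8, 165.9).

Call:
play_rows --deltas '[[[-0.008,-0.011,0.02],[0.024,-0.009,0],0],[[0,0,0.04],[0,0,0],0],[[0,0,0.04],[0,0,0],0],[[0,0,0.03],[0,0,0],0],[[0,0,0.01],[0,0,0],0],[[0,0,0],[0,0,0],0]]'

```text
time: 10.95
tool_pos: [439.9, 168.0, 52.2]
tcp_rot: [-179.4, 0.2, 90.1]
ft_force: [-0.7, -0.5, -0.5]
finger_gap: 85.3
```

Call:
play_rows --deltas '[[[-0.002,0.004,0.02],[-0.008,0,0],0],[[0,0,0.015],[0,0,0],0],[[0,0,0.003],[0,0,0],0],[[0,0,0],[0,0,0],0]]'

```text
time: 11.45
tool_pos: [446.5, 167.2, 16.9]
tcp_rot: [179.9, 0.1, 90.2]
ft_force: [0.6, 0.1, -0.0]
finger_gap: 85.5
```

Call:
play_rows --deltas '[[[-0.001,-0.001,0.004],[0,0,0],0],[[0,0,0.001],[0,0,0],1],[[0,0,0],[0,0,0],1],[[0,0,0],[0,0,0],1],[[0,0,0],[0,0,0],1],[[0,0,0],[0,0,0],1]]' --force 90

```text
time: 12.2
tool_pos: [447.0, 166.7, 13.9]
tcp_rot: [179.7, 0.1, 90.2]
ft_force: [0.9, -0.1, -0.1]
finger_gap: 48.7
```

Call:
play_rows --deltas '[[[0,0,-0.03],[0,0,0],1],[[0,0,-0.05],[0,0,0],1],[[0,0,-0.05],[0,0,0],1],[[-0.01,0.04,-0.005],[0,0,0],1],[[-0.01,0.05,-0.002],[0,0,0],1],[[-0.012,0.05,-0.002],[0,0,0],1],[[-0.012,0.04,-0.002],[0,0,0],1],[[0,0,0],[0,0,0],1]]'

```text
time: 13.2
tool_pos: [629.9, 121.9, 156.9]
tcp_rot: [179.9, 0.1, 90.3]
ft_force: [-0.8, 0.6, -1.5]
finger_gap: 48.4
```

Call:
play_rows --deltas '[[[-0.006,0.018,0],[0,0,0],1],[[-0.005,0.012,0.005],[0,0,0],1],[[0,0.002,0.005],[0,0,0],1],[[0,0,0],[0,0,0],1],[[0,0,0],[0,0,0],1]]'

```text
time: 13.82
tool_pos: [659.6, 111.7, 143.5]
tcp_rot: [-179.8, 0.1, 90.3]
ft_force: [-0.1, 0.4, -1.4]
finger_gap: 48.5
```

Call:
play_rows --deltas '[[[-0.002,0.005,0.008],[0,0,0],1],[[0,0.0,0.005],[0,0,0],1],[[0,0,0],[0,0,0],1],[[0,0,0],[0,0,0],1]]'

```text
time: 14.32
tool_pos: [664.3, 110.1, 129.9]
tcp_rot: [-179.8, 0.1, 90.3]
ft_force: [-0.2, 0.1, -0.7]
finger_gap: 48.4
```

```bash
python3 - <<'E'
from h import *
print(r.sense()['tool_pos'],r.sense()['tcp_rot'])
snap('scene','s3.png',(230,140,330,240),6)
E
```

```text
[664.33972084 110.12473934 129.87552369] [-1.79798410e+02  9.22228389e-02  9.03432832e+01]
```

View pics/s3.png

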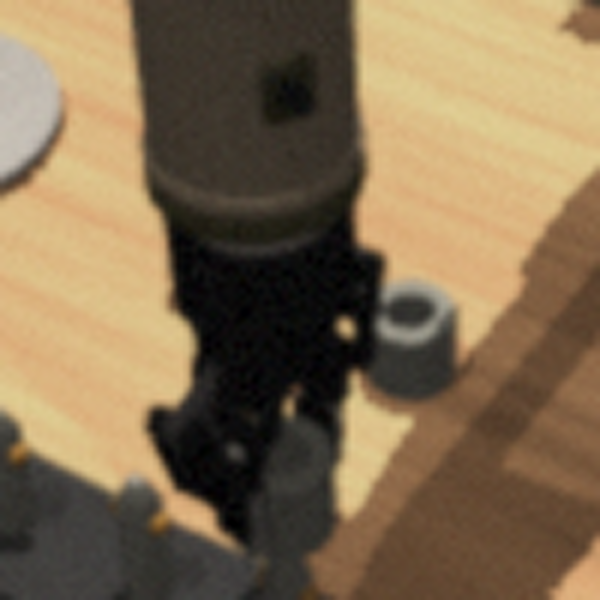

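The collar hangs over the left-hand pin, with its lower edge at about (290,550). Going down.

Call:
play_rows --deltas '[[[0,0,0.012],[0,0,0],1],[[0,0,0.012],[0,0,0],1],[[0,0,0.01],[0,0,0],1],[[0,0,0],[0,0,0],1]]'

```text
time: 14.88
tool_pos: [663.6, 110.0, 92.6]
tcp_rot: [-179.7, 0.1, 90.3]
ft_force: [-0.6, -0.2, -1.8]
finger_gap: 48.3
```

Call:
play_rows --deltas '[[[0,0.001,0.01],[0,0,0],1],[[0,0,0.012],[0,0,0],1],[[0,0,0.012],[0,0,0],1],[[0,0,0.01],[0,0,0],1]]'

```text
time: 15.38
tool_pos: [666.3, 110.0, 57.6]
tcp_rot: [-179.9, 0.1, 90.4]
ft_force: [-11.5, -1.3, 15.4]
finger_gap: 48.3
```

Call:
play_rows --deltas '[[[0,-0.0015,0.01],[0,0,0],1],[[0,0,0.01],[0,0,0],1],[[0,0,0.006],[0,0,0],1],[[0,0,0.004],[0,0,0],1]]'

```text
time: 15.88
tool_pos: [666.3, 109.9, 33.8]
tcp_rot: [179.9, 0.1, 90.4]
ft_force: [-19.6, -1.1, 34.4]
finger_gap: 48.2
```

Call:
play_rows --deltas '[[[0,0,0],[0,0,0],0],[[0,0,0],[0,0,0],0],[[0,0,-0.03],[0,0,0],0],[[0,0,-0.05],[0,0,0],0],[[0,0,-0.04],[0,0,0],0],[[-0.016,-0.05,0],[0,0,0],0],[[-0.016,-0.055,0],[0,0,0],0],[[-0.016,-0.055,0],[0,0,0],0]]'

```text
time: 16.88
tool_pos: [508.6, 61.1, 157.1]
tcp_rot: [179.4, 0.1, 90.4]
ft_force: [-0.3, -0.0, 1.1]
finger_gap: 85.2
```

Call:
play_rows --deltas '[[[-0.016,-0.025,0.01],[0,0,0],0],[[0,0,0.01],[0,0,0],0],[[0,0,0],[0,0,0],0]]'

```text
time: 17.25
tool_pos: [481.7, 44.1, 136.8]
tcp_rot: [179.2, 0.1, 90.4]
ft_force: [1.1, 0.5, -0.5]
finger_gap: 85.5
```

```bash
python3 - <<'E'
from h import *
a=eyes.snapshot('top');b=eyes.snapshot('scene')
k=lambda im,x0,y0,x1,y1,f:cv2.resize(im[y0:y1,x0:x1],None,fx=f,fy=f,interpolation=cv2.INTER_CUBIC)
o=np.hstack([k(a,320,110,450,240,3),k(b,180,140,330,290,2.6)])
cv2.imwrite('pics/m4.png',o[:,:,::-1])
E
```

```text
(no output)
```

View pics/m4.png

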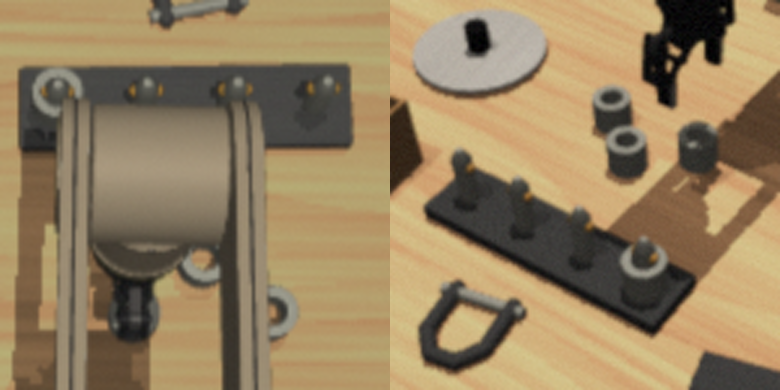

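The first collar is home: the orange ball shows above its top at (650,255). Next collar: (455.2, 35.6).

Call:
play_rows --deltas '[[[-0.008,-0.024,0.01],[0.014,0,0],0],[[0,0,0.03],[0,0,0],0],[[0,0,0.03],[0,0,0],0],[[0,0,0.012],[0,0,0],0],[[0,0,0],[0,0,0],0]]'

```text
time: 17.98
tool_pos: [464.4, 37.2, 56.8]
tcp_rot: [179.7, 0.1, 90.5]
ft_force: [-0.9, -0.4, 0.1]
finger_gap: 85.6
```

Call:
play_rows --deltas '[[[-0.002,-0.009,0.01],[0,0,-0.0],0],[[0,0,0.02],[0,0,0],0],[[0,0,0.01],[0,0,0],0],[[0,0,0.002],[0,0,0],0],[[0,0,0],[0,0,0],0],[[0,0,0],[0,0,0],0]]'

```text
time: 18.73
tool_pos: [458.3, 34.8, 17.4]
tcp_rot: [179.3, 0.1, 90.6]
ft_force: [-0.4, -0.3, 0.4]
finger_gap: 85.3
```

Call:
play_rows --deltas '[[[0.001,-0.002,0.004],[0.01,0,0.008],0],[[0,0,0.001],[0,0,0],1],[[0,0,0],[0,0,0],1],[[0,0,0],[0,0,0],1],[[0,0,0],[0,0,0],1],[[0,0,0],[0,0,0],1]]'

```text
time: 19.48
tool_pos: [457.3, 35.8, 13.5]
tcp_rot: [179.8, 0.1, 90.1]
ft_force: [0.1, -0.4, 1.0]
finger_gap: 47.9
```

Call:
play_rows --deltas '[[[0,0,-0.03],[0,0,0],1],[[0,0,-0.05],[0,0,0],1],[[0,0,-0.045],[0,0,0],1],[[-0.003,0.04,-0.002],[0,0,0],1],[[-0.003,0.055,-0.002],[0,0,0],1],[[-0.003,0.055,-0.002],[0,0,0],1],[[-0.003,0.035,-0.002],[0,0,0],1],[[0,0.01,0],[0,0,0],1]]'

```text
time: 20.48
tool_pos: [655.3, 24.1, 148.7]
tcp_rot: [179.9, 0.1, 90.1]
ft_force: [-1.3, 0.2, -1.6]
finger_gap: 47.5
```

Call:
play_rows --deltas '[[[0,0,0.005],[0,0,0],1],[[0,0,0],[0,0,0],1],[[0,0,0],[0,0,0],1]]'

```text
time: 20.85
tool_pos: [652.6, 24.5, 141.5]
tcp_rot: [-179.9, 0.1, 90.1]
ft_force: [-0.4, 0.0, -1.3]
finger_gap: 47.9
```

Call:
play_rows --deltas '[[[-0.001,0.012,0.006],[0,0,0],1],[[0,0.001,0.005],[0,0,0],1],[[0,0,0],[0,0,0],1],[[0,0,0],[0,0,0],1]]'

```text
time: 21.35
tool_pos: [665.7, 23.6, 130.1]
tcp_rot: [-179.9, 0.1, 90.1]
ft_force: [-0.8, -0.4, -0.9]
finger_gap: 47.8
```

Call:
play_rows --deltas '[[[0,0,0.012],[0,0,0],1],[[0,0,0.012],[0,0,0],1],[[0,0.0005,0.01],[0,0,0],1],[[0,0,0.002],[0,0,0],1]]'

```text
time: 21.85
tool_pos: [665.9, 24.4, 91.4]
tcp_rot: [-179.9, 0.0, 90.1]
ft_force: [0.2, 3.8, 2.3]
finger_gap: 47.7
```

Call:
play_rows --deltas '[[[0,0,0.01],[0,0,0],1],[[0,0,0.012],[0,0,0],1],[[0,0,0.012],[0,0,0],1],[[0,0,0.01],[0,0,0],1]]'

```text
time: 22.35
tool_pos: [668.1, 26.6, 57.9]
tcp_rot: [179.8, -0.1, 90.2]
ft_force: [-10.4, 1.7, 13.2]
finger_gap: 47.9
```

Call:
play_rows --deltas '[[[-0.0005,-0.001,0.01],[0,0,0],1],[[0,-0.0005,0.01],[0,0,0],1],[[0,0,0.006],[0,0,0],1],[[0,0,0.004],[0,0,0],1]]'

```text
time: 22.85
tool_pos: [668.1, 26.7, 33.4]
tcp_rot: [179.7, -0.1, 90.3]
ft_force: [-20.7, 0.6, 39.0]
finger_gap: 48.0
```

Call:
play_rows --deltas '[[[0,0,0],[0,0,0],0],[[0,0,0],[0,0,0],0],[[0,0,-0.03],[0,0,0],0],[[0,0,-0.05],[0,0,0],0],[[0,0,-0.04],[0,0,0],0],[[-0.018,-0.05,0],[0,0,0],0],[[-0.018,-0.055,0],[0,0,0],0],[[-0.018,-0.045,0],[0,0,0],0]]'

```text
time: 23.85
tool_pos: [518.1, -31.0, 155.4]
tcp_rot: [179.5, 0.1, 90.3]
ft_force: [0.0, -0.9, 0.4]
finger_gap: 85.6
```

Call:
play_rows --deltas '[[[0,0,0.01],[0,0,0],0],[[0,0,0.02],[0,0,0],0],[[0,0,0.02],[0,0,0],0],[[0,0,0],[0,0,0],0]]'

```text
time: 24.35
tool_pos: [517.8, -32.9, 104.2]
tcp_rot: [179.3, 0.2, 90.2]
ft_force: [-0.8, -0.7, -0.2]
finger_gap: 85.5
```

Call:
play_rows --deltas '[[[0,-0.008,0.02],[0.01,0,0],0],[[0,0,0.03],[0,0,0],0],[[0,0,0.025],[0,0,0],0],[[0,0,0.006],[0,0,0],0],[[0,0,0],[0,0,0],0]]'

```text
time: 24.98
tool_pos: [511.2, -33.1, 20.6]
tcp_rot: [179.8, 0.3, 90.2]
ft_force: [-0.5, 0.2, 0.1]
finger_gap: 85.5
```

```bash
python3 - <<'E'
from h import *
a=eyes.snapshot('top');b=eyes.snapshot('scene')
k=lambda im,x0,y0,x1,y1,f:cv2.resize(im[y0:y1,x0:x1],None,fx=f,fy=f,interpolation=cv2.INTER_CUBIC)
o=np.hstack([k(a,320,110,450,240,3),k(b,180,140,310,270,3)])
cv2.imwrite('pics/m5.png',o[:,:,::-1])
E
```

```text
(no output)
```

View pics/m5.png

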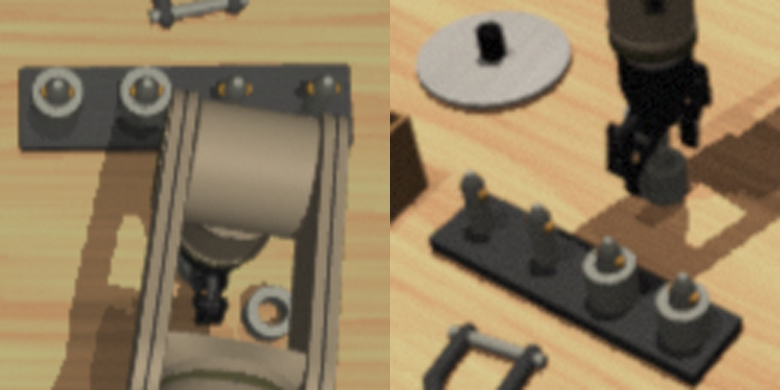

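Both collars are home, with orange balls above their tops at (618,262) and (690,292). The third collar is between the jaws, and the fourth is unmoved at (268,310) in the top view.

Call:
play_rows --deltas '[[[0,-0.001,0.005],[0,0,0],0],[[0,0,0.002],[0,0,0],0],[[0,0,0.001],[0,0,0],1],[[0,0,0],[0,0,0],1],[[0,0,0],[0,0,0],1],[[0,0,0],[0,0,0],1],[[0,0,0],[0,0,0],1]]'

```text
time: 25.95
tool_pos: [513.2, -33.7, 16.2]
tcp_rot: [179.5, 0.3, 90.2]
ft_force: [0.6, -0.3, 1.0]
finger_gap: 48.7
```

Call:
play_rows --deltas '[[[0,0,-0.03],[0,0,0],1],[[0,0,-0.05],[0,0,0],1],[[0,0,-0.045],[0,0,0],1],[[-0.007,0.04,-0.002],[0,0,0],1],[[-0.007,0.05,-0.002],[0,0,0],1],[[-0.007,0.045,-0.002],[0,0,0],1],[[-0.006,0.015,0],[0,0,0],1],[[0,0,0],[0,0,0],1]]'

```text
time: 26.95
tool_pos: [664.5, -59.7, 149.8]
tcp_rot: [179.6, 0.3, 90.2]
ft_force: [-0.4, 0.0, -1.0]
finger_gap: 47.9
```

Call:
play_rows --deltas '[[[0,0,0.005],[0,0,0],1],[[0,0,0],[0,0,0],1]]'

```text
time: 27.2
tool_pos: [662.8, -59.1, 143.3]
tcp_rot: [179.8, 0.3, 90.2]
ft_force: [-0.7, 0.9, -1.1]
finger_gap: 48.4
```

Call:
play_rows --deltas '[[[-0.003,0.004,0.006],[0,0,0],1],[[0,0.0,0.003],[0,0,0],1],[[0,0,0],[0,0,0],1],[[0,0,0],[0,0,0],1]]'

```text
time: 27.7
tool_pos: [666.1, -62.0, 133.9]
tcp_rot: [179.8, 0.3, 90.2]
ft_force: [-0.1, -0.7, -1.3]
finger_gap: 48.6
```

Call:
play_rows --deltas '[[[0,0,0.012],[0,0,0],1],[[0,0.0005,0.012],[0,0,0],1],[[0,0.0005,0.01],[0,0,0],1],[[0,0,0.004],[0,0,0],1]]'

```text
time: 28.2
tool_pos: [667.2, -62.0, 93.0]
tcp_rot: [179.8, 0.2, 90.3]
ft_force: [-1.5, -0.9, 4.9]
finger_gap: 48.1
```

Call:
play_rows --deltas '[[[0,0,0.01],[0,0,0],1],[[0,0,0.012],[0,0,0],1],[[0,-0.0005,0.012],[0,0,0],1],[[0,-0.0005,0.01],[0,0,0],1],[[0,-0.0005,0.01],[0,0,0],1]]'

```text
time: 28.82
tool_pos: [670.0, -60.0, 50.8]
tcp_rot: [179.3, 0.1, 90.3]
ft_force: [-8.3, 1.0, 15.3]
finger_gap: 48.0
```

Call:
play_rows --deltas '[[[0,-0.001,0.008],[0,0,0],1],[[0,0,0.006],[0,0,0],1],[[0,0,0.004],[0,0,0],1],[[0,0,0.003],[0,0,0],1]]'

```text
time: 29.32
tool_pos: [670.1, -59.9, 36.0]
tcp_rot: [179.3, 0.2, 90.4]
ft_force: [-19.3, 3.3, 33.0]
finger_gap: 48.3
```

Call:
play_rows --deltas '[[[0,0,0],[0,0,0],0],[[0,0,0],[0,0,0],0],[[0,0,-0.03],[0,0,0],0],[[0,0,-0.05],[0,0,0],0],[[0,0,-0.04],[0,0,0],0],[[-0.01,-0.05,0],[0,0,0],0],[[-0.01,-0.055,0],[0,0,0],0],[[-0.01,-0.055,0],[0,0,0],0]]'

```text
time: 30.32
tool_pos: [509.6, -91.8, 156.0]
tcp_rot: [179.0, 0.3, 90.5]
ft_force: [0.2, -0.5, 0.7]
finger_gap: 85.7
```

Call:
play_rows --deltas '[[[-0.004,-0.035,0.01],[0,0,0],0],[[0,0,0.02],[0.01,0,0],0],[[0,0,0.03],[0,0,0],0],[[0,0,0.01],[0,0,0],0],[[0,0,0],[0,0,0],0]]'

```text
time: 30.95
tool_pos: [474.3, -97.6, 83.1]
tcp_rot: [179.4, 0.3, 90.3]
ft_force: [0.0, -0.4, 1.1]
finger_gap: 85.3
```

Call:
play_rows --deltas '[[[0.001,-0.015,0.005],[0.008,0,0],0],[[0,0,0.025],[0,0,0],0],[[0,0,0.025],[0,0,0],0],[[0,0,0.006],[0,0,0],0],[[0,0,0],[0,0,0],0],[[0,0,0],[0,0,0],0]]'

```text
time: 31.7
tool_pos: [461.3, -97.8, 25.5]
tcp_rot: [179.6, 0.5, 90.4]
ft_force: [0.4, -0.4, 0.4]
finger_gap: 85.3
```

Call:
play_rows --deltas '[[[0.001,-0.003,0.008],[0,0,0],0],[[0,0,0.004],[0,0,0],0],[[0,0,0],[0,0,0],0],[[0,0,0],[0,0,0],1],[[0,0,0],[0,0,0],1],[[0,0,0],[0,0,0],1],[[0,0,0],[0,0,0],1],[[0,0,0],[0,0,0],1]]'

```text
time: 32.7
tool_pos: [460.0, -97.5, 15.0]
tcp_rot: [179.4, 0.6, 90.4]
ft_force: [0.3, -0.6, 1.2]
finger_gap: 47.8
```

Call:
play_rows --deltas '[[[0,0,-0.03],[0,0,0],1],[[0,0,-0.05],[0,0,0],1],[[0,0,-0.045],[0,0,0],1],[[-0.012,0.04,-0.002],[0,0,0],1],[[-0.012,0.055,-0.002],[0,0,0],1],[[-0.012,0.055,-0.002],[0,0,0],1],[[-0.01,0.04,-0.002],[0,0,0],1],[[0,0.012,0],[0,0,0],1]]'

```text
time: 33.7
tool_pos: [664.7, -141.6, 152.4]
tcp_rot: [179.4, 0.5, 90.4]
ft_force: [-0.8, 0.1, -1.5]
finger_gap: 47.8
```

Call:
play_rows --deltas '[[[0,0,0.005],[0.01,0.008,0],1],[[0,0,0],[0,0,0],1],[[0,0,0],[0,0,0],1]]'

```text
time: 34.08
tool_pos: [663.3, -141.3, 144.7]
tcp_rot: [-179.8, -0.0, 90.4]
ft_force: [0.1, 0.7, -1.1]
finger_gap: 47.5
```

Call:
play_rows --deltas '[[[-0.006,0.006,0.006],[0,0,0],1],[[0,0.0,0.003],[0,0,0],1],[[0,0,0],[0,0,0],1],[[0,0,0],[0,0,0],1]]'

```text
time: 34.58
tool_pos: [668.9, -147.7, 135.5]
tcp_rot: [-179.8, -0.0, 90.4]
ft_force: [-0.4, -0.3, -1.8]
finger_gap: 47.8
```

Call:
play_rows --deltas '[[[0.0005,0,0.012],[0,0,0],1],[[0,0,0.012],[0,0,0],1],[[0,0,0.01],[0,0,0],1],[[0,0,0.004],[0,0,0],1]]'

```text
time: 35.08
tool_pos: [668.4, -146.8, 94.5]
tcp_rot: [-179.7, -0.0, 90.4]
ft_force: [0.6, 1.0, -0.0]
finger_gap: 47.6
```

Call:
play_rows --deltas '[[[0,0,0.01],[0,0,0],1],[[0,0,0.012],[0,0,0],1],[[0,-0.0005,0.012],[0,0,0],1],[[0,-0.0005,0.01],[0,0,0],1],[[0,-0.0005,0.01],[0,0,0],1]]'

```text
time: 35.7
tool_pos: [671.7, -145.3, 51.5]
tcp_rot: [179.7, -0.0, 90.5]
ft_force: [-8.8, 3.2, 12.6]
finger_gap: 48.1
```

Call:
play_rows --deltas '[[[0,-0.001,0.008],[0,0,0],1],[[0,0,0.006],[0,0,0],1],[[0,0,0.005],[0,0,0],1],[[0,0,0.003],[0,0,0],1]]'

```text
time: 36.2
tool_pos: [671.8, -145.0, 34.9]
tcp_rot: [179.6, -0.0, 90.5]
ft_force: [-22.1, 7.0, 38.9]
finger_gap: 47.8
```

Call:
play_rows --deltas '[[[0,0,0],[0,0,0],0],[[0,0,0],[0,0,0],0],[[0,0,-0.03],[0,0,0],0],[[0,0,-0.05],[0,0,0],0],[[0,0,-0.05],[0,0,0],0],[[0,-0.05,-0.01],[0,0,0],0],[[0,-0.055,0],[0,0,0],0],[[-0.01,-0.055,0],[0,0,0],0]]'

```text
time: 37.2
tool_pos: [511.5, -157.1, 175.5]
tcp_rot: [179.4, 0.1, 90.6]
ft_force: [-0.6, -1.4, 1.4]
finger_gap: 85.3
```

Call:
play_rows --deltas '[[[-0.02,-0.04,-0.01],[0,0,0],0],[[0,0,0],[0,0,0],0],[[0,0,0],[0,0,0],0]]'

```text
time: 37.58
tool_pos: [468.3, -178.4, 184.7]
tcp_rot: [179.3, 0.1, 90.5]
ft_force: [0.5, -0.1, 0.1]
finger_gap: 85.6
```

```bash
python3 - <<'E'
from h import *
print(r.sense()['tool_pos'])
a=eyes.snapshot('top');b=eyes.snapshot('scene')
cv2.imwrite('pics/raw_m6t.png',a[:,:,::-1]);cv2.imwrite('pics/raw_m6s.png',b[:,:,::-1])
k=lambda im,x0,y0,x1,y1,f:cv2.resize(im[y0:y1,x0:x1],None,fx=f,fy=f,interpolation=cv2.INTER_CUBIC)
o=np.vstack([k(a,320,100,540,260,3.5)[:,:770]])
s=k(b,180,130,312,240,2.5); o[-s.shape[0]:,:s.shape[1]]=s
cv2.imwrite('pics/m6.png',o[:,:,::-1])
E
```

```text
[ 468.33239904 -178.41768143  184.72708611]
```

View pics/m6.png

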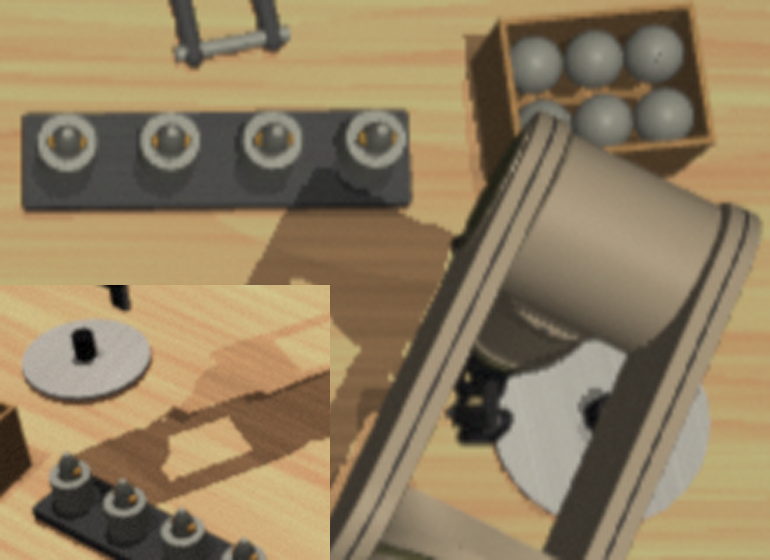

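All four collars are home, and the shackle and carton are undisturbed. The lid lies at about (602,415) in this crop. I fit its disc in the first raw picture, and the tub rim too.

```bash
python3 - <<'E'
from h import *
a=cv2.imread('pics/raw_top0.png')
hsv=cv2.cvtColor(a,cv2.COLOR_BGR2HSV)
m=((hsv[...,1]<50)&(hsv[...,2]>110)).astype('uint8'); w=np.zeros_like(m); w[175:265,445:535]=1; m*=w
c=max(cv2.findContours(m,cv2.RETR_EXTERNAL,cv2.CHAIN_APPROX_NONE)[0],key=cv2.contourArea)
e=cv2.fitEllipse(cv2.convexHull(c));print('lid',e,px2w('top',*e[0],13).round(1))
k=((hsv[...,2]<45)).astype('uint8')*w
ys,xs=np.nonzero(k);print('knob px',xs.min(),xs.max(),ys.min(),ys.max())
b=cv2.imread('pics/raw_sc0.png');k=(cv2.cvtColor(b,cv2.COLOR_BGR2GRAY)<45)
k[:, :190]=0;k[:,240:]=0;k[:140]=0;k[175:]=0
ys,xs=np.nonzero(k);print('scene knob',xs.mean(),ys.mean())
for X in [(449.4,-337.9),px2w('top',*e[0],13)[:2],(447,-334)]:
    print(X,w2px('scene',[X[0],X[1],34]),w2px('top',[X[0],X[1],54]))
# tub: dark-grey (low sat) mask
m=((hsv[...,1]<70)&(hsv[...,2]<140)).astype('uint8'); w=np.zeros_like(m); w[174:245,222:294]=1; m*=w
c=max(cv2.findContours(m,cv2.RETR_EXTERNAL,cv2.CHAIN_APPROX_NONE)[0],key=cv2.contourArea)
x,y,ww,h=cv2.boundingRect(c);print('tub',x,y,ww,h)
th=np.linspace(0,2*np.pi,60)
for X in [(465.2,337.6),(467,337)]:
    P=np.array([w2px('top',[X[0]+85*np.cos(t),X[1]+85*np.sin(t),73]) for t in th]);Q=np.array([w2px('top',[X[0]+85*np.cos(t),X[1]+85*np.sin(t),0]) for t in th])
    print(P.min(0),P.max(0),Q.min(0),Q.max(0))
E
```

```text
lid ((490.9216613769531, 219.1339111328125), (59.857975006103516, 63.11729049682617), 124.7145767211914) [ 447.4 -337.3   13. ]
knob px 487 499 213 223
scene knob 213.13636363636363 153.86363636363637
(449.4, -337.9) [212.38112644 153.63167933] [495.45458542 216.41123045]
[ 447.4034511  -337.30215119] [212.89661971 153.4040015 ] [495.27326548 217.10487802]
(447, -334) [213.66866817 153.66095328] [494.113564   217.23418973]
tub 226 174 62 65
[226.97659383 178.09372194] [287.20429716 237.57075752] [232.09823385 183.46227913] [289.46333957 240.18403613]
[227.21739906 177.47789141] [287.43308119 236.93060379] [232.32659754 182.8744404 ] [289.6807975  239.57410454]
```

Call:
play_rows --deltas '[[[-0.04,-0.005,0],[0,0,0],0],[[-0.05,-0.007,0.01],[0,0,0],0],[[-0.045,-0.007,0.01],[0.01,0,0],0],[[-0.015,0,0.015],[0,0,0],0],[[0,0,0.02],[0,0,0],0],[[0,0,0.02],[0,0,0],0],[[0,0,0],[0,0,0],0],[[0,0,0],[0,0,0],0]]'

```text
time: 38.67
tool_pos: [458.6, -330.8, 104.3]
tcp_rot: [179.9, -0.1, 91.1]
ft_force: [0.5, -1.1, 0.4]
finger_gap: 85.2
```

Call:
play_rows --deltas '[[[-0.006,-0.01,0.015],[0,0,0.018],0],[[0,0,0.02],[0,0,0],0],[[0,0,0.02],[0,0,0],0],[[0,0,0.005],[0,0,0],0],[[0,0,0],[0,0,0],0]]'

```text
time: 39.3
tool_pos: [448.5, -339.4, 43.9]
tcp_rot: [179.8, 0.1, 89.9]
ft_force: [0.3, -0.7, -0.5]
finger_gap: 85.8
```

Call:
play_rows --deltas '[[[0.002,-0.001,0.01],[0,0,0],0],[[0,0,0.006],[0,0,0],0],[[0,0,0.002],[0,0,0],0],[[0,0,0],[0,0,0],0]]'

```text
time: 39.8
tool_pos: [448.5, -338.2, 26.5]
tcp_rot: [179.7, 0.3, 89.9]
ft_force: [0.1, 0.2, 0.5]
finger_gap: 85.3
```

```bash
python3 - <<'E'
from h import *
snap('scene','s7.png',(160,90,280,190),6)
E
```

```text
(no output)
```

View pics/s7.png

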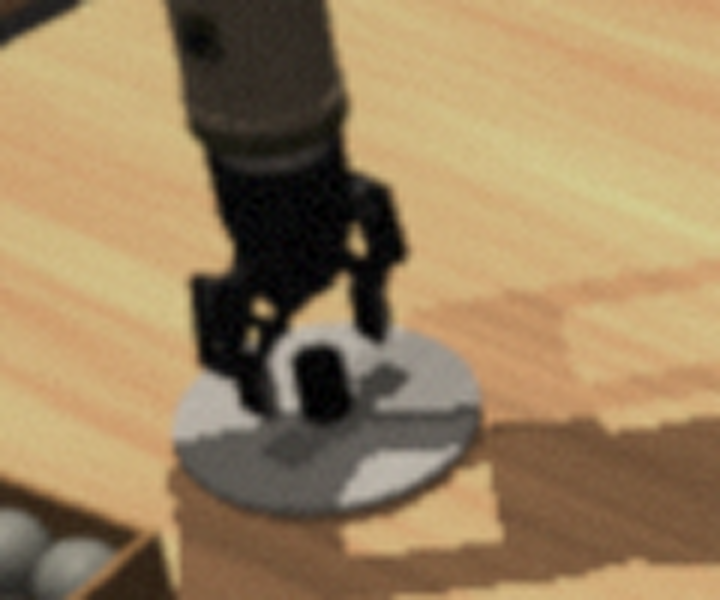

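The knob at (322,382) lies between the fingers at (260,385) and (372,315). I lower a little and grip.

Call:
play_rows --deltas '[[[0.001,0,0.005],[0,0,0],0],[[0,0,0.001],[0,0,0],0],[[0,0,0],[0,0,0],1],[[0,0,0],[0,0,0],1],[[0,0,0],[0,0,0],1],[[0,0,0],[0,0,0],1],[[0,0,0],[0,0,0],1],[[0,0,0],[0,0,0],1]]' --force 70

```text
time: 40.85
tool_pos: [449.0, -337.7, 21.1]
tcp_rot: [179.6, 0.3, 89.9]
ft_force: [0.0, -0.3, 0.9]
finger_gap: 30.3
```

Call:
play_rows --deltas '[[[0,0,-0.02],[0,0,0],1],[[0,0,-0.04],[0,0,0],1],[[0,0,-0.05],[0,0,0],1],[[0,0,-0.05],[0,0,0],1],[[0.03,0,-0.01],[0,0,0],1],[[0.045,0,-0.002],[0,0,0],1],[[0.05,0,-0.002],[0,0,0],1],[[0.05,0,-0.002],[0,0,0],1]]'

```text
time: 41.85
tool_pos: [446.2, -158.7, 208.3]
tcp_rot: [179.5, 0.3, 89.5]
ft_force: [1.4, 0.5, -3.8]
finger_gap: 30.3
```

Call:
play_rows --deltas '[[[0.05,0.002,-0.002],[0,0,0],1],[[0.05,0.002,-0.002],[0,0,0],1],[[0.05,0.002,-0.002],[0,0,0],1],[[0.05,0.002,-0.002],[0,0,0],1],[[0.05,0.002,-0.002],[0,0,0],1],[[0.05,0.002,-0.002],[0,0,0],1],[[0.05,0.002,-0.002],[0,0,0],1],[[0.04,0.002,-0.002],[0,0,0],1]]'

```text
time: 42.85
tool_pos: [461.8, 244.5, 231.6]
tcp_rot: [179.1, 0.2, 89.5]
ft_force: [0.2, -0.6, -3.3]
finger_gap: 30.5
```

Call:
play_rows --deltas '[[[0.04,0.001,0],[0,0,0],1],[[0.035,0.001,0.01],[0,0,0],1],[[0.008,0,0.03],[0.015,0,-0.008],1],[[0,0,0.03],[0,0,0],1],[[0,0,0.01],[0,0,0],1],[[0,0,0],[0,0,0],1],[[0,0,0],[0,0,0],1]]'

```text
time: 43.72
tool_pos: [464.2, 333.9, 157.3]
tcp_rot: [179.7, 0.0, 90.3]
ft_force: [0.3, 1.2, -3.4]
finger_gap: 30.4
```

Call:
play_rows --deltas '[[[0.003,0.001,0.015],[0.005,0,0],1],[[0,0,0.02],[0,0,0],1],[[0,0,0.007],[0,0,0],1],[[0,0,0],[0,0,0],1]]'

```text
time: 44.22
tool_pos: [466.2, 337.1, 113.9]
tcp_rot: [179.9, -0.0, 90.2]
ft_force: [0.4, -0.3, -2.9]
finger_gap: 30.4
```

```bash
python3 - <<'E'
from h import *
snap('scene','s8.png',(320,150,450,290),4.2)
E
```

```text
(no output)
```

View pics/s8.png

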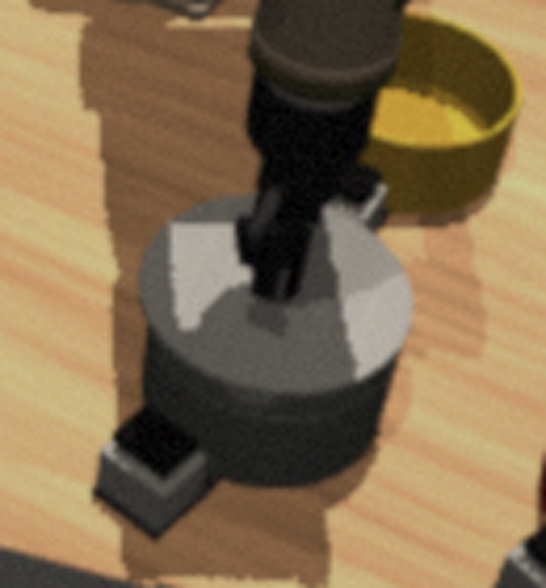

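The lid hangs level and centred over the grey tub, with its disc spanning about (140..412, 200..390). Lowering.

Call:
play_rows --deltas '[[[0,0,0.008],[0,0,0],1],[[0,0,0.008],[0,0,0],1],[[0,0,0.006],[0,0,0],1],[[0,0,0.002],[0,0,0],1],[[0,0,0],[0,0,0],1]]'

```text
time: 44.9
tool_pos: [466.8, 337.5, 89.3]
tcp_rot: [179.9, -0.1, 90.2]
ft_force: [0.3, 0.4, -3.1]
finger_gap: 30.5
```

Call:
play_rows --deltas '[[[0,0,0.003],[0,0,0],1],[[0,0,0.002],[0,0,0],1],[[0,0,0],[0,0,0],1]]'

```text
time: 45.28
tool_pos: [467.3, 337.8, 86.5]
tcp_rot: [179.8, -0.1, 90.2]
ft_force: [0.3, -0.3, -3.6]
finger_gap: 30.6
```

Call:
play_rows --deltas '[[[0,0,0.002],[0,0,0],1],[[0,0,0.001],[0,0,0],1],[[0,0,0],[0,0,0],0],[[0,0,0],[0,0,0],0],[[0,0,0],[0,0,0],0],[[0,0,-0.02],[0,0,0],0],[[0,0,-0.04],[0,0,0],0],[[0,0,-0.04],[0,0,0],0]]'

```text
time: 46.28
tool_pos: [466.1, 337.2, 188.0]
tcp_rot: [179.9, -0.0, 90.2]
ft_force: [-0.1, 0.6, -0.2]
finger_gap: 85.3
```

Call:
play_rows --deltas '[[[-0.006,0.03,0],[0,0,0],1],[[-0.008,0.04,0],[0,0,0],1],[[-0.008,0.035,0],[0,0,0],1],[[0,0.012,0.01],[0,0,0],1],[[0,0,0.02],[0,0,0],1],[[0,0,0.02],[0,0,0],1],[[0,0,0],[0,0,0],1],[[0,0,0],[0,0,0],1]]'

```text
time: 47.28
tool_pos: [587.3, 319.4, 148.7]
tcp_rot: [179.3, -0.4, 90.4]
ft_force: [0.3, -0.0, 0.4]
finger_gap: -0.2
```

```bash
python3 - <<'E'
from h import *
a=eyes.snapshot('top');b=eyes.snapshot('scene')
k=lambda im,x0,y0,x1,y1,f:cv2.resize(im[y0:y1,x0:x1],None,fx=f,fy=f,interpolation=cv2.INTER_CUBIC)
o=np.hstack([k(a,200,140,330,270,3),k(b,320,150,450,280,3)])
cv2.imwrite('pics/m9.png',o[:,:,::-1])
E
```

```text
(no output)
```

View pics/m9.png

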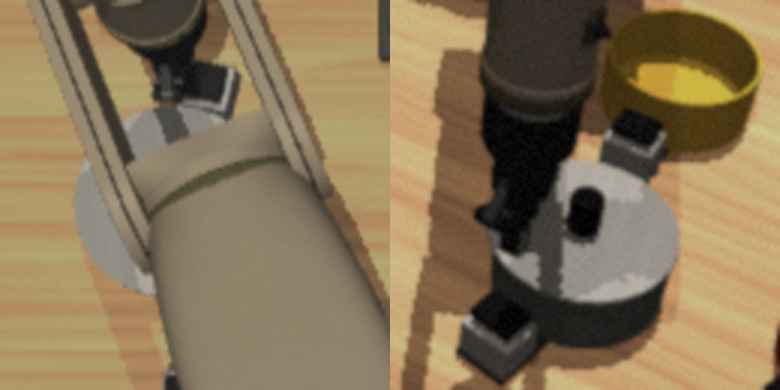

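The lid is down in the rim and level: no gap shows at its front edge around (580,310). Now down onto the catch.

Call:
play_rows --deltas '[[[-0.006,0.002,0.01],[0.01,-0.006,0],1],[[0,0,0.025],[0,0,0],1],[[0,0,0.02],[0,0,0],1],[[0,0,0.008],[0,0,0],1],[[0,0,0],[0,0,0],1],[[0,0,0],[0,0,0],1]]'

```text
time: 48.12
tool_pos: [591.8, 313.0, 85.5]
tcp_rot: [179.7, -0.1, 90.4]
ft_force: [-0.6, -0.6, -0.6]
finger_gap: -0.2
```

Call:
play_rows --deltas '[[[0,-0.003,0.008],[0,0,0],1],[[0,0,0.008],[0,0,0],1],[[0,0,0.005],[0,0,0],1],[[0,0,0.004],[0,0,0],1],[[0,0,0.003],[0,0,0],1]]'

```text
time: 48.75
tool_pos: [590.0, 313.7, 58.7]
tcp_rot: [179.5, -0.2, 90.4]
ft_force: [-0.8, -0.9, 2.1]
finger_gap: 0.1
```

Call:
play_rows --deltas '[[[0,0,0.004],[0,0,0],1],[[0,0,0.003],[0,0,0],1],[[0,0,0.002],[0,0,0],1],[[0,0,0],[0,0,0],1]]'

```text
time: 49.25
tool_pos: [590.6, 313.9, 53.4]
tcp_rot: [179.5, -0.2, 90.5]
ft_force: [0.2, -0.0, 1.2]
finger_gap: 0.1
```

Call:
play_rows --deltas '[[[0,0,0.003],[0,0,0],1],[[0,0,0.002],[0,0,0],1]]'

```text
time: 49.5
tool_pos: [591.2, 314.2, 52.9]
tcp_rot: [179.4, -0.2, 90.5]
ft_force: [-11.1, -5.9, 19.1]
finger_gap: -0.3
```

Call:
play_rows --deltas '[[[0,0,-0.02],[0,0,0],1],[[0,0,-0.05],[0,0,0],1],[[0,0,-0.055],[0,0,0],1],[[-0.05,0,-0.03],[0,0,0],1],[[-0.055,0,0],[0,0,0],1],[[-0.055,0,0],[0,0,0],1],[[-0.05,-0.02,0],[0,0,0],1],[[0,0,0],[0,0,0],1]]'

```text
time: 50.5
tool_pos: [573.1, 98.2, 216.2]
tcp_rot: [178.9, -0.2, 90.6]
ft_force: [-0.8, 0.2, -0.4]
finger_gap: -0.1
```

```bash
python3 - <<'E'
from h import *
print(r.sense()['tool_pos'])
a=eyes.snapshot('top');b=eyes.snapshot('scene')
k=lambda im,x0,y0,x1,y1,f:cv2.resize(im[y0:y1,x0:x1],None,fx=f,fy=f,interpolation=cv2.INTER_CUBIC)
o=np.vstack([k(a,220,110,420,240,3.9)[:, :780][:300],k(b,190,190,430,280,3.25)])
cv2.imwrite('pics/m10.png',o[:,:,::-1])
h=cv2.cvtColor(a,cv2.COLOR_RGB2HSV)
m=((h[...,1]<50)&(h[...,2]>110)).astype('uint8'); w=np.zeros_like(m); w[165:250,215:300]=1; m*=w
c=max(cv2.findContours(m,cv2.RETR_EXTERNAL,cv2.CHAIN_APPROX_NONE)[0],key=cv2.contourArea)
e=cv2.fitEllipse(cv2.convexHull(c));print('lid',e,px2w('top',*e[0],78).round(1))
E
```

```text
[573.13701222  98.23533143 216.23450054]
lid ((258.7729797363281, 201.7390899658203), (63.58034133911133, 76.74905395507812), 25.070484161376953) [481.  332.7  78. ]
```

View pics/m10.png

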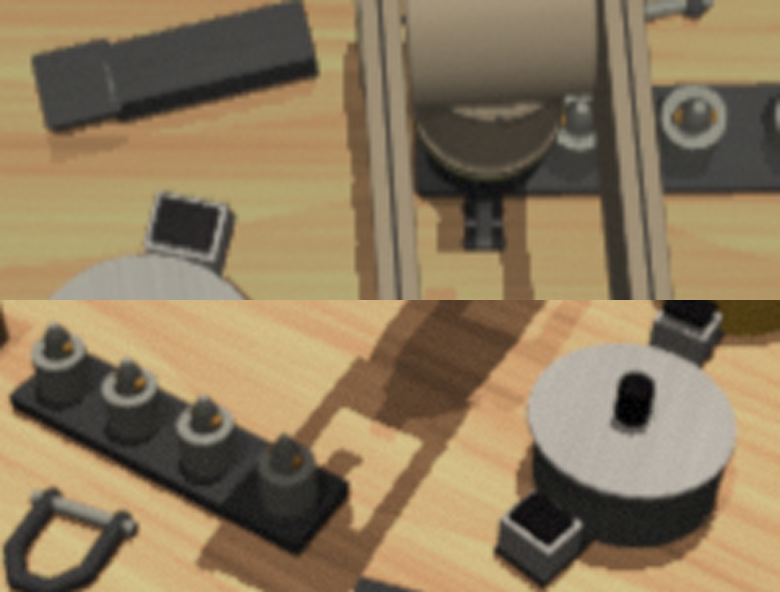

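The pad is now recessed with its bright border showing all round at (188,225). The lid is level on the tub, all four collars are home, and the arm is clear. The ellipse fit of the lid took in the catch's bright border (axes 64 x 77 px), so I discard it. The picture and the release pose (467, 338), against the rim at (465, 338), show the lid centred. Handing in.

```bash
python3 -c "
from h import *
print(r.hand_in())"
```

```text
the job is handed in; nothing more can be done
None
```

I handed the job in after about 50 s of the 210 s allowed. `hand_in` reports no verdict, so success rests on my own checks.

- **Collars:** all four are pushed home, one to a pin. Each stopped at the plate with 33–39 N upward on the tool, and the last pictures show the sprung balls above every collar.
- **Tow ball:** the one on the counter stands upright near the middle of the grey tub. My first grip was too high on it, so I let go and gripped again lower down.
- **Lid:** it sits level in the rim. I released it at (467, 338) mm, against a measured rim centre of (465, 338) mm.
- **Catch:** it went down about 10 mm, to z = 53 mm, and met a firm stop. In the last picture, after I let go, the pad is still down.
- **Left alone:** the shackle, drawbar, carton and both look-alike tubs (red and yellow) were not touched.

One check disagreed. An automatic fit of the lid's position in the last top picture gave (481, 333) mm. It had picked up the catch's bright border, so I discarded it and relied on the release pose and the picture instead.

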